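# Shut and latch the battery hatch of a printed car chassis

## Robot

A 6-joint arm with a two-finger parallel gripper is mounted at the origin on the work surface. World frame = base frame: x ahead of the robot, y to its left, z up, the work surface at z = 0. Lengths are in m, angles in rad, forces in N, time in s.
With the tool pointing down it reaches from about 0.325 to 0.925 m from the base axis. Payload 3.1 kg.
Tool frame: the origin (TCP) lies where the fingers leave the gripper's body, on its centre line; the fingertips stand 73 mm ahead of it and the grasp point (between the pads) lies 54 mm ahead of it; z points along the fingers, y is the line along which they close (so a half turn about z gives the same grasp; the last joint's range is limited). The gripper opens to 85 mm and grips with 20 to 120 N. Pads are 22 mm wide; open, the fingers measure 114 mm over their backs; the gripper's body (76 mm by 85 mm) begins 54 mm behind the grasp point. The pads swing forward as they close: fully open they stand 13 mm farther back than shut.
Start: joints at [1.042, 0.217, 1.613, -0, 1.311, -0.112], TCP at [0.253, 0.572, 0.304] pointing down, gripper open.
Joint ranges: [-2.75, 2.75], [-0.78, 2.1], [0.31, 2.55], [-1.13, 4.27], [0.13, 2.63], [-2.58, 2.58]. Speed limits (rad/s): [2.79, 2.79, 3.14, 3.14, 3.14, 3.14].

## Interface

Orientations are given as a unit quaternion [x, y, z, w].
In Python, from bench import telemetry, get_image, camera_info, order gives the robot as it stands.
- The arm moves only by the tool jog_arm, never from a script. Its argument "commands" is a list of rows, each a list of 3 entries, a list of its own where there are three numbers: the shift along the tool's x, y, z as a fraction of full scale, then the turn, a rotation vector about the tool's x, y, z as a fraction of full scale, then the finger opening in mm, from 0 to 85.4. In form: [[[x, y, z], [ax, ay, az], jaw], ...]. A call has 1 to 5 rows; each row shifts and turns the commanded pose from where the row before left it, along the tool's axes as they then stand; what a row does not reach is not made up. Full scale, the value 1, is 20 mm for a shift and 0.15 rad for a turn. A row lasts 1/10 s, in which the tool goes at most 50 mm and 8.59 degrees, less where a joint would pass 70% of its speed; a pose out of reach is approached as far as the arm can. A call with a number of a shift or a turn outside -1 to 1 is refused whole. A call with a gripper value outside its range is refused whole. The fingers move at their own pace and stop on an object; "grip_force" is the grip in N (left out, the last holds). Time passes only in rows, so rows that do not move let the fingers close. It gives the time, the measured TCP pose, the force, the opening and the grip force at its end, in the units of the state.
- telemetry.get_state(): the state, without advancing time (a new reading comes with each control period).
- get_image(name): name is "scene" or "top"; returns the picture (420x560x3 uint8, blue, green, red); there is no depth.
- camera_info(name): a dict with "fovy" (degrees; the focal length in pixels is half the picture's height over the tangent of half this angle, whatever the lens; pixels are square), "cx", "cy" (the principal point, pixels), "dist" ([k1, k2, p1, p2, k3] as OpenCV has them; the pictures are not rectified), "rvec" (rotation vector, rad) and "tvec" (3), from world to camera coordinates, as OpenCV has them. Camera axes: x right, y down, z forward; pixel columns grow to the right and rows downward; lengths in m; the calibration is good to about 2 mm. A picture is of the moment at which its call begins. camera_info takes no time and is no camera call.
- order.job_done(): hands the job in; it is judged then, once.
The state is a dict: "clock": time; "q": joint angles; "joint_velocities": joint speeds; "tau": joint torques, N m; "ee_pos": TCP position; "orientation": TCP orientation; "contact_force": force on the tool from outside, world axes, zero at the start; "ft_torque": the same for the moment, N m; "gripper_width": finger opening in m; "finger_force": force on a finger pad.
Only numpy, scipy, OpenCV 4.12 (cv2) and the standard library are available. Lean on these libraries where they do the work, as an engineer would, in place of code of your own. Each camera call takes 0.05 s, during which the arm holds its last target. There are 200 camera calls.

## Task

Shut the battery hatch on the upside-down car chassis and secure it with its push-and-turn wing latch: with the hatch flat on the deck, press the wing down, turn it until its yellow end points squarely out past the hatch's free edge, and let it spring up so that the tongue hooks under the deck. If the tongue sticks out at the start and would land on the deck, turn it in first. Leave the glue gun, the screwdriver and the spare wheel where they are.

Things in the scene. Friction and masses are not known exactly. Their poses are not given: they have to be found in the camera images.
- chassis: Upside-down pink printed toy-car chassis, 190 x 405 mm, four black wheels (72 mm across), fixed on a plywood jig 200 x 380 mm. Origin on the bench under the jig's middle; z up, y along the car. The pink deck's upper face is 95 mm above the bench; it is 10 mm thick and has an opening from x -63 to +60, y -60 to +60 mm that the hatch covers. Hatch hinge at x +75 mm, free edge towards -x.
- hatch (a joint): Opening angle of the hatch, a pale pink plate 155 mm (hinge to free edge) x 150 x 8 mm that shuts flat on the deck. 0 = shut, positive = free edge raised, at most 1.2 rad. Its stiff hinge stays where it is left; 1 to 4 N at the push point moves it down. It carries the wing latch.
- hatch_hinge (a point): Middle of the hatch's hinge axis, level with the hatch's underside. Its axes turn with the hatch: y along the hinge, -x towards the free edge, z the hatch's outward normal.
- hatch_push (a point): Bare spot on the hatch's outer (upper) face, good for pushing it shut: 95 mm from the hinge towards the free edge, 58 mm to the +y side of the middle line. Axes as hatch_hinge.
- wing_grip (a point): Grip point on the wing latch's axis, 124 mm from the hinge on the hatch's middle line. The wing is an upright black fin 64 mm long, 12 thick, 30 high; the point is 10 mm below its top and 36 mm above the hatch's upper face (26 when fully pressed). Turns with the wing: x along the fin, y through its thickness, z away from the hatch. The fin's yellow end is at -x, over the tongue.
- tongue_tip (a point): Tip of the steel tongue that is fixed to the wing beneath the hatch, 34 mm from the wing's axis under its yellow end, at mid-thickness; 14 mm wide, 6 thick. Unpressed it lies 6 to 12 mm below the hatch's underside. With the hatch shut, the wing's axis is 14 mm inside the edge of the deck opening under which the tongue must hook. Axes as wing_grip.
- wing (a joint): Turn of the wing, counter-clockwise positive seen from above, stops at 0 and 2.75 rad, stays where left (stiff, 0.06 N m). 0 = locked: tongue and yellow end point square out past the hatch's free edge (chassis -x). Above 1.45 the tongue clears the deck and the hatch can shut; below, the tongue lands on top of the deck and holds the hatch about 0.1 rad open.
- plunger (a joint): How far the wing and tongue are pushed into the hatch: 0 = up, 0.010 m = bottomed. A spring pushes them up, 4 N at first, 10 N at the bottom. With the hatch shut the tongue goes under the deck only when pushed more than 5 mm; else it strikes the edge of the opening. Let go with the tongue under the deck, it springs up against it and reads about 0.005.
- gluegun: Bystander: yellow glue gun lying on its side, about 160 x 120 x 34 mm, loose. Origin under the middle of its barrel.
- screwdriver: Bystander: screwdriver 180 mm long, lying loose. Origin under its middle.
- wheel: Bystander: spare black wheel, 72 mm across and 24 mm thick, lying flat, loose. Origin under its centre.

How it is judged:
By the outcome, as a careful person would: the job done as asked, in the order asked, and still so for the second after the job is handed in, with the robot touching nothing.
It also fails if it takes over 67 s, if anything falls off the work surface, if the arm or the gripper's body presses on something with over 40 N, if the wrist force passes 120 N, or if a joint passes its speed limit or range.

## Working session

There is one attempt and no reset: what is moved stays moved. The work goes in short steps, Python scripts to look and compute and a tool call to move; the robot and the scene stay as the last step left them, time stands still between calls to the robot, and variables do not carry over. Pictures are saved under pics/ and viewed, at most 10 in all, crops included, and the job is handed in when it is done.

Besides the shell and the picture viewer there is one more tool, called after "Emit:" by a JSON object that holds its "fn" and its "kwargs". jog_arm: Moves the arm, as the interface text tells. Its arguments: {"type":"object","properties":{"commands":{"type":"array","items":{"type":"array"}},"grip_force":{"type":"number"}},"required":["commands"]}

```bash
mkdir -p pics; python3 - <<'E'
from bench import telemetry,get_image,camera_info
import cv2
for n in("scene","top"):
    cv2.imwrite(f"pics/{n}0.png",get_image(n)); print(camera_info(n))
print(telemetry.get_state())
E
```

```text
{'fovy': 45.487375353065666, 'cx': 275.9953880845967, 'cy': 197.27930820125442, 'dist': array([0.00918837, 0.        , 0.        , 0.        , 0.        ]), 'rvec': array([ 0.86041278,  2.36810494, -1.26608105]), 'tvec': array([ 0.38421904, -0.16980262,  1.86371928])}
{'fovy': 55.02755570433071, 'cx': 271.6765706212039, 'cy': 212.38528721999, 'dist': array([0.03149686, 0.        , 0.        , 0.        , 0.        ]), 'rvec': array([ 2.15592326, -2.19884725,  0.05604963]), 'tvec': array([0.12756989, 0.63895834, 1.25677891])}
{'clock': 0.1, 'q': array([ 1.04180921e+00,  2.17684717e-01,  1.61478465e+00,  5.19312688e-06,
        1.31132082e+00, -1.12190198e-01]), 'joint_velocities': array([ 0.00068803, -0.00126583, -0.00320749, -0.00105515,  0.00192261,
       -0.0005206 ]), 'tau': array([-1.26066399e-03, -3.98071182e+01, -3.04969919e+01, -1.56465603e-04,
        4.26903993e-03, -6.21017211e-07]), 'ee_pos': array([0.25269742, 0.57099838, 0.30268923]), 'orientation': array([ 2.06893809e-01,  9.78362788e-01, -1.04199481e-03, -3.48630514e-04]), 'contact_force': array([0.46396223, 0.15437276, 0.10615471]), 'ft_torque': array([-0.00558762,  0.04087398, -0.03298279]), 'finger_force': 0.0, 'gripper_width': 0.08536804335340062}
```

View pics/scene0.png

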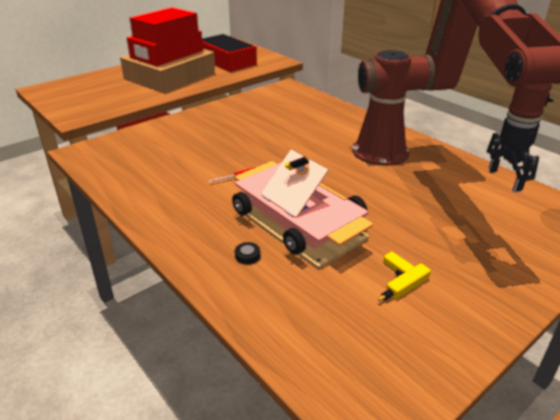

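View pics/top0.png

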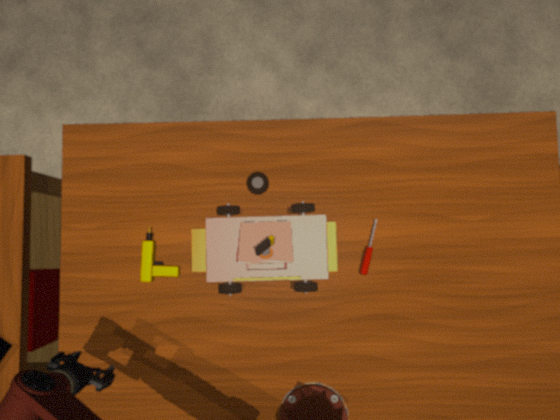

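```bash
python3 - <<'E'
import cv2,numpy as np
a=cv2.imread("pics/scene0.png")[140:265,220:380];b=cv2.imread("pics/top0.png")[200:300,185:345]
f=lambda i:cv2.resize(i,None,fx=5,fy=5,interpolation=cv2.INTER_CUBIC)
cv2.imwrite("pics/s0c.png",cv2.resize(f(a)[:600],(768,600)));cv2.imwrite("pics/t0c.png",f(b))
E
```

```text
(no output)
```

View pics/s0c.png

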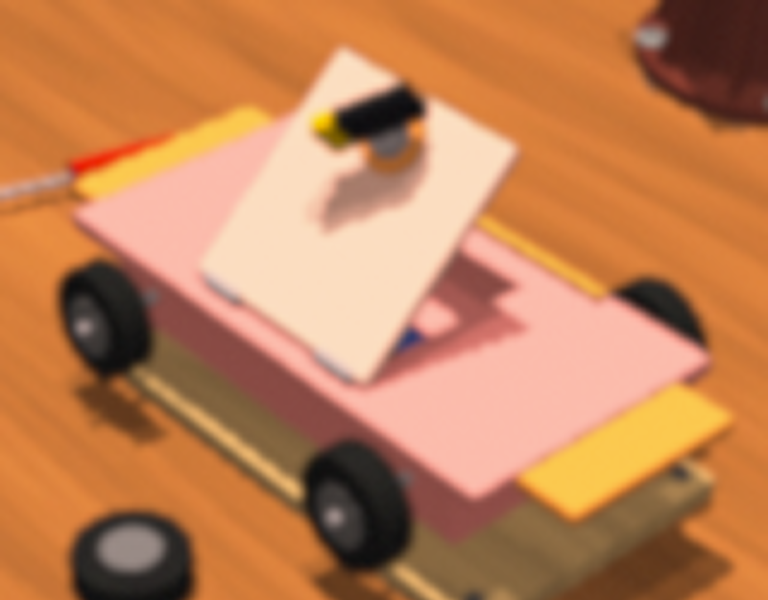

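View pics/t0c.png

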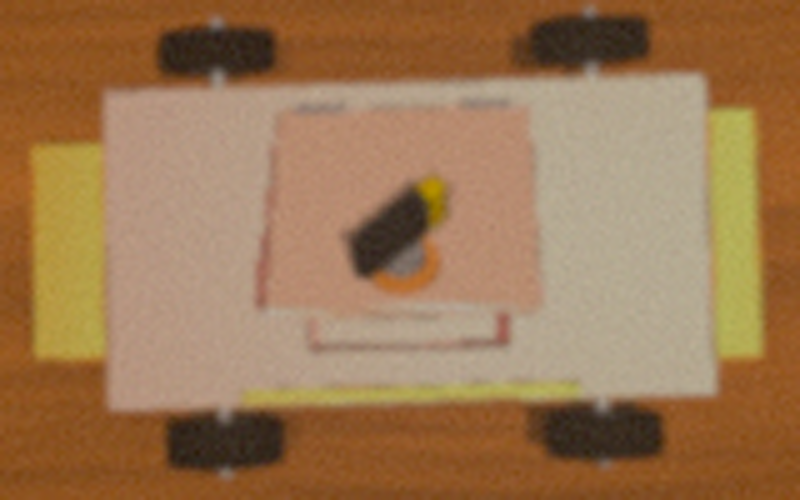

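```bash
cat > fit.py <<'E'
import numpy as np,cv2
from scipy.optimize import least_squares
from scipy.spatial.transform import Rotation as R
from bench import camera_info
C={n:camera_info(n) for n in("scene","top")}
def proj(n,P):
    c=C[n];f=210/np.tan(np.radians(c["fovy"])/2)
    K=np.array([[f,0,c["cx"]],[0,f,c["cy"]],[0,0,1.]])
    return cv2.projectPoints(np.atleast_2d(P).astype(float),c["rvec"],c["tvec"],K,c["dist"])[0][:,0]
def chas(p,P): return R.from_euler('z',p[2]).apply(P)+[p[0],p[1],0]
def hatch(p,P): return chas(p,R.from_euler('y',p[3]).apply(P)+[.075,0,.095])
def wing(p,P): return hatch(p,R.from_euler('z',p[4]).apply(P)+[-.124,0,.044])
E
cat > a.py <<'E'
from fit import *
S=lambda a:np.array(a)/[4.8,5]+[220,140]-[.4,.4]
T=lambda a:np.array(a)/5+[185,200]-.4
def model(p):
    L=p[5]; D=chas(p,[[.095,L,.095],[.095,-L,.095],[-.095,-L,.095],[-.095,L,.095]])
    H=hatch(p,[[-.155,.075,.008],[-.155,-.075,.008],[0,.075,.008],[0,-.075,.008]])
    W=wing(p,[[-.032,0,.01],[.032,0,.01]])
    return D,H,W
tD=T([[104,90],[706,74],[718,394],[108,410]]);tH=T([[262,305],[543,310],[283,108],[530,108]]);tW=T([[433,186],[355,250]])
sD=S([[475,497],[75,215],[709,360]]);sH=S([[520,148],[343,47],[368,382],[205,272]]);sW=S([[320,118],[413,92]])
def res(p):
    D,H,W=model(p)
    return np.concatenate([(proj("top",D)-tD).ravel(),(proj("top",H)-tH).ravel(),(proj("top",W)-tW).ravel(),
     (proj("scene",D[[0,1,3]])-sD).ravel(),(proj("scene",H)-sH).ravel(),(proj("scene",W)-sW).ravel()])
r=least_squares(res,[.5,.1,0,.6,2.2,.18],loss='soft_l1')
print(r.x.round(4));print(res(r.x).reshape(-1,2).round(1).tolist())
p=r.x
print("push",hatch(p,[[-.095,.058,.008]]),"grip",wing(p,[[0,0,0]]))
q=p.copy();q[3]=0
print("shut push",hatch(q,[[-.095,.058,.008]]),"grip",wing(q,[[0,0,0]]))
E
python3 a.py
```

```text
[0.5287 0.1331 0.0066 0.7204 2.3204 0.18  ]
[[-0.3, 0.7], [-0.5, 0.7], [-0.6, 1.0], [-0.2, 0.7], [0.2, 2.9], [-0.6, 0.6], [-1.2, 1.0], [-0.3, -0.3], [1.7, -0.1], [-0.3, -0.1], [-0.4, 0.3], [-0.8, -0.3], [0.4, -0.2], [-0.3, 0.6], [-0.3, 0.6], [-1.3, 0.8], [-2.2, -0.5], [-2.0, 1.2], [-0.8, -0.2]]
push [[0.53719099 0.19117102 0.16368168]] grip [[0.53952878 0.13318524 0.20986809]]
shut push [[0.50831141 0.19097961 0.103     ]] grip [[0.47969646 0.13278868 0.139     ]]
```

Emit:
{"fn": "jog_arm", "kwargs": {"commands": [[[0,0,0],[0,0,0.88],0],[[0,0,0],[0,0,0.88],0],[[0,0,0],[0,0,0.88],0],[[0,0,0],[0,0,0],0],[[-0.8,-0.1,0],[0,0,0],0]], "grip_force": 40}}

```text
clock: 0.6
ee_pos: [0.2619, 0.5589, 0.3034]
orientation: [0.393, 0.92, -0.0, -0.0]
contact_force: [0.6, -0.3, -0.5]
gripper_width: 0.0125
finger_force: 0.0
```

Emit:
{"fn": "jog_arm", "kwargs": {"commands": [[[-1,-0.12,0],[0,0,0],0],[[-1,-0.12,0],[0,0,0],0],[[-1,-0.12,0],[0,0,0],0],[[-1,-0.12,0],[0,0,0],0],[[-1,-0.12,0],[0,0,0],0]]}}

```text
clock: 1.1
ee_pos: [0.3234, 0.4759, 0.3037]
orientation: [0.394, 0.919, -0.0, 0.0]
contact_force: [1.0, 0.9, -0.0]
gripper_width: -0.0001
finger_force: 0.0
```

Emit:
{"fn": "jog_arm", "kwargs": {"commands": [[[-1,-0.12,0],[0,0,0],0],[[-1,-0.12,0],[0,0,0],0],[[-1,-0.12,0],[0,0,0],0],[[-1,-0.12,0],[0,0,0],0],[[-1,-0.12,0],[0,0,0],0]]}}

```text
clock: 1.6
ee_pos: [0.3833, 0.395, 0.3038]
orientation: [0.394, 0.919, -0.0, 0.0]
contact_force: [0.6, 1.0, 0.7]
gripper_width: 0.0001
finger_force: 0.0
```

```bash
cat > go.py <<'E'
# usage: go.py x y z phi -> remaining shift (units of 20mm) in tool axes and turn (units of .15)
import sys,numpy as np
from bench import telemetry
from scipy.spatial.transform import Rotation as R
s=telemetry.get_state();r=R.from_quat(s["orientation"]).as_matrix()
phi=np.arctan2(r[1,1],r[0,1]);t=[float(v) for v in sys.argv[1:]]
print("t",s["clock"],"p",s["ee_pos"].round(4),"phi",phi.round(3),"zax",r[:,2].round(3),"F",s["contact_force"].round(1),"M",s["ft_torque"].round(2),"w",s["gripper_width"].round(4),"q",s["q"].round(2))
if t: print("shift",(r.T@(np.array(t[:3])-s["ee_pos"])/.02).round(2),"turn",round(-(t[3]-phi)/.15,2))
E
python3 go.py .535 .191 .303 .756
```

```text
Traceback (most recent call last):
  File "go.py", line 7, in <module>
    print("t",s["clock"],"p",s["ee_pos"].round(4),"phi",phi.round(3),"zax",r[:,2].round(3),"F",s["contact_force"].round(1),"M",s["ft_torque"].round(2),"w",s["gripper_width"].round(4),"q",s["q"].round(2))
                                                                                                                                                           ^^^^^^^^^^^^^^^^^^^^^^^^
AttributeError: 'float' object has no attribute 'round'
```

Emit:
{"fn": "jog_arm", "kwargs": {"commands": [[[-1,-0.12,0],[0,0,0],0],[[-1,-0.12,0],[0,0,0],0],[[-1,-0.12,0],[0,0,0],0],[[-1,-0.12,0],[0,0,0],0],[[-1,-0.12,0],[0,0,0],0]]}}

```text
clock: 2.1
ee_pos: [0.4431, 0.3141, 0.3037]
orientation: [0.394, 0.919, -0.0, 0.0]
contact_force: [-0.1, 0.4, 0.7]
gripper_width: 0.0002
finger_force: 0.0
```

Emit:
{"fn": "jog_arm", "kwargs": {"commands": [[[-1,-0.12,0],[0,0,0],0],[[-1,-0.12,0],[0,0,0],0],[[-1,-0.12,0],[0,0,0],0],[[-1,-0.12,0],[0,0,0],0],[[-1,-0.12,0],[0,0,0],0]]}}

```text
clock: 2.6
ee_pos: [0.5029, 0.2332, 0.3037]
orientation: [0.394, 0.919, -0.0, -0.0]
contact_force: [0.5, -0.1, -0.1]
gripper_width: 0.0004
finger_force: 0.0
```

```bash
sed -i 's/s\["gripper_width"\].round(4)/round(s["gripper_width"],4)/' go.py
python3 go.py .537 .191 .250 .756
```

```text
t 2.6 p [0.5029 0.2332 0.3037] phi 0.76 zax [-0.    -0.001 -1.   ] F [ 0.5 -0.1 -0.1] M [-0.02 -0.03  0.03] w 0.0004 q [ 0.31  0.07  1.78 -0.    1.29 -0.45]
shift [-2.7  -0.22  2.69] turn 0.03
```

Emit:
{"fn": "jog_arm", "kwargs": {"commands": [[[-0.9,-0.07,0],[0,0,0],0],[[-0.9,-0.07,0],[0,0,0],0],[[-0.9,-0.08,0],[0,0,0],0],[[0,0,0.9],[0,0,0],0],[[0,0,0.9],[0,0,0],0]]}}

```text
clock: 3.1
ee_pos: [0.5379, 0.1916, 0.2684]
orientation: [0.395, 0.918, 0.001, 0.001]
contact_force: [0.5, 0.3, -0.1]
gripper_width: -0.0003
finger_force: 0.0
```

Emit:
{"fn": "jog_arm", "kwargs": {"commands": [[[0,0,0.6],[0,0,0],0],[[0.05,-0.05,0.4],[0,0,0],0],[[0.1,-0.1,0.4],[0,0,0],0],[[0.1,-0.1,0.4],[0,0,0],0],[[0.12,-0.12,0.4],[0,0,0],0]]}}

```text
clock: 3.6
ee_pos: [0.5261, 0.1935, 0.2244]
orientation: [0.395, 0.919, 0.0, 0.0]
contact_force: [-3.2, 1.9, 7.3]
gripper_width: 0.0
finger_force: 2.7
```

```bash
python3 go.py .509 .191 .178 .756
```

```text
t 3.6 p [0.5261 0.1935 0.2244] phi 0.758 zax [ 0.001  0.001 -1.   ] F [-3.2  1.9  7.3] M [ 0.02  0.5  -0.2 ] w 0.0 q [ 0.23  0.16  1.83  0.    1.14 -0.53]
shift [ 0.5  -0.71  2.32] turn 0.01
```

Emit:
{"fn": "jog_arm", "kwargs": {"commands": [[[0.12,-0.15,0.4],[0,0,0],0],[[0.12,-0.15,0.4],[0,0,0],0],[[0.08,-0.15,0.4],[0,0,0],0],[[0.06,-0.1,0.4],[0,0,0],0],[[0.04,-0.06,0.4],[0,0,0],0]]}}

```text
clock: 4.1
ee_pos: [0.5111, 0.1908, 0.1831]
orientation: [0.395, 0.919, -0.0, -0.0]
contact_force: [0.1, 0.1, 1.4]
gripper_width: -0.0002
finger_force: 0.8
```

Emit:
{"fn": "jog_arm", "kwargs": {"commands": [[[0,0,0.2],[0,0,0],0],[[0,0,0.1],[0,0,0],0],[[0,0,0],[0,0,0],0]]}}

```text
clock: 4.4
ee_pos: [0.5111, 0.1905, 0.1772]
orientation: [0.395, 0.919, -0.001, -0.0]
contact_force: [-0.5, 0.3, 0.2]
gripper_width: 0.0
finger_force: 0.0
```

```bash
python3 go.py .509 .191 .176 .756
```

```text
t 4.4 p [0.5111 0.1905 0.1772] phi 0.758 zax [-0.001 -0.001 -1.   ] F [-0.5  0.3  0.2] M [-0.01 -0.01 -0.02] w 0.0 q [ 0.23  0.2   1.9  -0.    1.05 -0.53]
shift [ 0.09 -0.06  0.06] turn 0.01
```

Force vanished near shut; press gently further to feel the stop.

Emit:
{"fn": "jog_arm", "kwargs": {"commands": [[[0,0,0.06],[0,0,0],0],[[0,0,0.06],[0,0,0],0],[[0,0,0.06],[0,0,0],0],[[0,0,0],[0,0,0],0]]}}

```text
clock: 4.8
ee_pos: [0.5118, 0.1907, 0.1756]
orientation: [0.395, 0.919, -0.0, 0.0]
contact_force: [-2.1, -0.7, 5.9]
gripper_width: 0.0002
finger_force: 3.2
```

```bash
python3 go.py .509 .191 .176 .756; python3 -c "
from bench import get_image;import cv2
a=get_image('scene')[140:265,220:380];b=get_image('top')[205:285,185:345]
import numpy as np
cv2.imwrite('pics/c1.png',cv2.resize(np.vstack([a,b]),None,fx=2.9,fy=2.9,interpolation=cv2.INTER_CUBIC))"
```

```text
t 4.8 p [0.5118 0.1907 0.1756] phi 0.758 zax [-0. -0. -1.] F [-2.1 -0.7  5.9] M [-0.21  0.53  0.02] w 0.0002 q [ 0.23  0.2   1.9  -0.    1.05 -0.53]
shift [ 0.11 -0.09 -0.02] turn 0.01
```

View pics/c1.png

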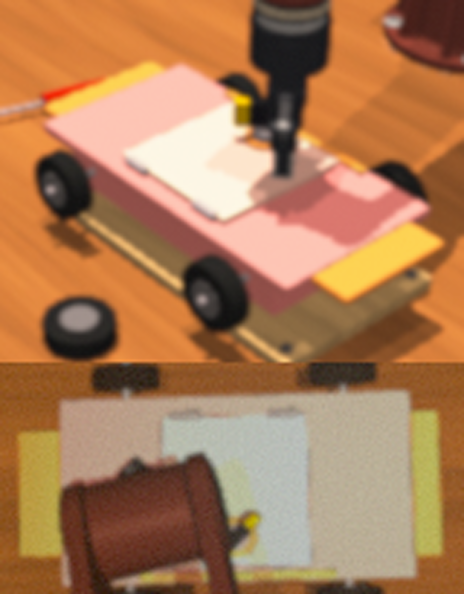

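Emit:
{"fn": "jog_arm", "kwargs": {"commands": [[[0,0,-0.5],[0,0,0],0],[[0,0,-1],[0,0,0],0],[[0,0,-1],[0,0,0],40],[[0,0,-1],[0,0,0],85],[[0,0,-0.7],[0,0,0],85]]}}

```text
clock: 5.4
ee_pos: [0.5122, 0.1909, 0.2604]
orientation: [0.395, 0.919, 0.001, 0.001]
contact_force: [-0.1, 0.1, 0.2]
gripper_width: 0.0432
finger_force: 0.0
```

Emit:
{"fn": "jog_arm", "kwargs": {"commands": [[[1,0.37,0],[0,0,0],85],[[1,0.37,0],[0,0,0],85],[[1,0.37,0],[0,0,0],85],[[1,0.37,0],[0,0,0],85],[[1,0.37,0],[0,0,0],85]]}}

```text
clock: 5.9
ee_pos: [0.4693, 0.2896, 0.2585]
orientation: [0.395, 0.919, 0.0, 0.0]
contact_force: [-0.1, 0.9, -0.1]
gripper_width: 0.0852
finger_force: 0.0
```

Emit:
{"fn": "jog_arm", "kwargs": {"commands": [[[1,0.37,0],[0,0,0],85],[[1,0.37,0],[0,0,0],85],[[1,0.37,0],[0,0,0],85]]}}

```text
clock: 6.2
ee_pos: [0.4441, 0.3485, 0.2584]
orientation: [0.395, 0.919, 0.0, 0.0]
contact_force: [-0.0, -0.1, -0.7]
gripper_width: 0.0852
finger_force: 0.0
```

```bash
python3 go.py; python3 -c "
from bench import get_image;import cv2
import numpy as np
a=np.mean([get_image('scene') for _ in range(4)],0).astype('uint8')[150:250,230:370];b=np.mean([get_image('top') for _ in range(4)],0).astype('uint8')[210:290,200:340]
g=lambda i,n:cv2.imwrite(n,cv2.resize(i,None,fx=5.5,fy=5.5,interpolation=cv2.INTER_CUBIC))
g(a,'pics/s2.png');g(b,'pics/t2.png')"
```

```text
t 6.2 p [0.4441 0.3485 0.2584] phi 0.758 zax [ 0.  0. -1.] F [-0.  -0.1 -0.7] M [0.03 0.01 0.  ] w 0.0852 q [ 0.54  0.13  1.8  -0.    1.21 -0.22]
```

View pics/s2.png

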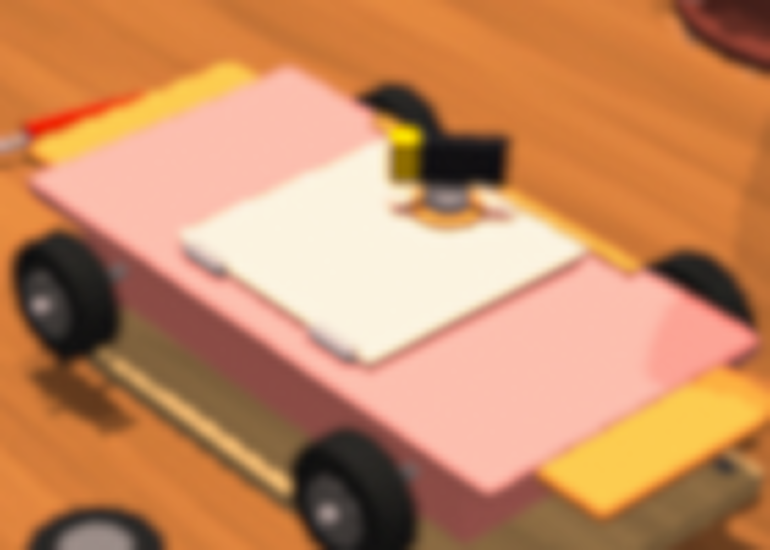

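View pics/t2.png

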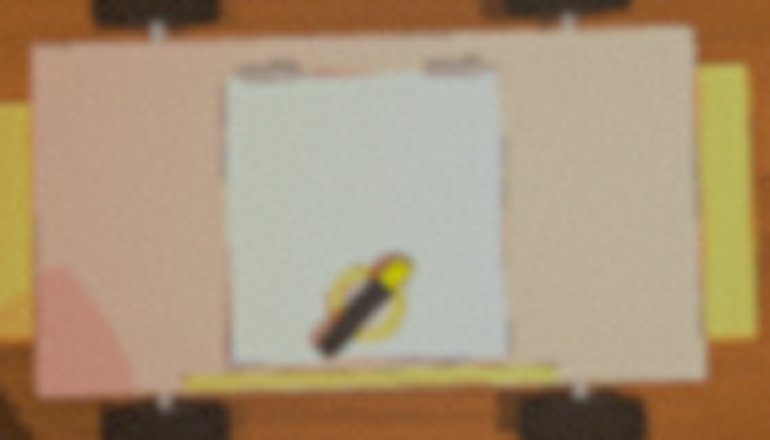

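```bash
cat > b.py <<'E'
from fit import *
S=lambda a:np.array(a)/5.5+[230,150]-.4
T=lambda a:np.array(a)/5.5+[200,210]-.4
def pts(p):
    L=.18;p=[p[0],p[1],p[2],0,p[3]]
    D=chas(p,[[.095,L,.095],[.095,-L,.095],[-.095,-L,.095],[-.095,L,.095]])
    H=hatch(p,[[0,.075,.008],[0,-.075,.008],[-.155,-.075,.008],[-.155,.075,.008]])
    W=wing(p,[[-.032,0,.01],[.032,0,.01],[0,0,-.036]])
    return np.vstack([D,H,W])
t=T([[33,45],[692,27],[706,380],[37,397],[228,76],[496,71],[508,356],[233,362],[403,258],[322,350],[366,301]])
s=S([[490,494],[30,182],[290,66],[756,338],[370,364],[180,235],[380,135],[588,248],[403,130],[508,143],[448,208]])
for nm,k in(("both",(1,1)),("top",(1,0)),("scene",(0,1))):
    f=lambda p:np.concatenate([k[0]*(proj("top",pts(p))-t).ravel(),k[1]*(proj("scene",pts(p))-s).ravel()])
    r=least_squares(f,[.53,.13,0,2.3],loss='soft_l1');p=r.x
    print(nm,p.round(4),"grip",wing([p[0],p[1],p[2],0,p[3]],[[0,0,0]]).round(4))
    if nm=="both":print(f(p).reshape(-1,2).round(1).tolist())
E
python3 b.py
```

```text
both [0.5299 0.1331 0.0093 2.3511] grip [[0.4809 0.1326 0.139 ]]
[[-0.6, 0.3], [-0.2, 0.0], [-0.3, 0.1], [-0.3, 0.3], [-1.2, 0.2], [0.5, -0.4], [0.0, 0.5], [-0.9, 0.8], [0.6, 1.2], [-0.3, 0.9], [0.1, 0.6], [-0.7, 0.0], [-1.0, -0.2], [-0.6, 0.5], [0.4, 0.4], [-0.7, -0.2], [-1.2, 0.1], [1.9, 0.2], [-0.3, 0.3], [-3.2, 0.8], [0.0, -0.6], [-0.8, 0.6]]
top [0.5311 0.1324 0.0067 2.3929] grip [[0.4821 0.1321 0.139 ]]
scene [0.528  0.1334 0.0106 2.1769] grip [[0.479  0.1329 0.139 ]]
```

```bash
python3 go.py .481 .1326 .2584 .778
```

```text
t 6.6 p [0.4449 0.3469 0.2583] phi 0.757 zax [ 0. -0. -1.] F [ 0.2 -0.7  0. ] M [ 0.02 -0.01 -0.04] w 0.0847 q [ 0.54  0.13  1.8  -0.    1.21 -0.22]
shift [-9.03 -6.05 -0.  ] turn -0.14
```

Emit:
{"fn": "jog_arm", "kwargs": {"commands": [[[-0.9,-0.6,0],[0,0,-0.14],85],[[-0.9,-0.6,0],[0,0,0],85],[[-0.9,-0.6,0],[0,0,0],85],[[-0.9,-0.6,0],[0,0,0],85],[[-0.9,-0.6,0],[0,0,0],85]]}}

```text
clock: 7.1
ee_pos: [0.465, 0.2398, 0.2584]
orientation: [0.386, 0.922, -0.0, 0.0]
contact_force: [0.8, -0.3, 0.2]
gripper_width: 0.085
finger_force: 0.0
```

Emit:
{"fn": "jog_arm", "kwargs": {"commands": [[[-0.9,-0.6,0],[0,0,0],85],[[-0.9,-0.6,0],[0,0,0],85],[[-0.9,-0.6,0],[0,0,0],85],[[-0.9,-0.6,0],[0,0,0],85],[[-0.9,-0.6,0],[0,0,0],85]]}}

```text
clock: 7.6
ee_pos: [0.4853, 0.1336, 0.2584]
orientation: [0.386, 0.922, -0.0, 0.0]
contact_force: [0.3, -0.2, -0.3]
gripper_width: 0.085
finger_force: 0.0
```

```bash
python3 go.py .481 .1326 .193 .778
```

```text
t 7.6 p [0.4853 0.1336 0.2584] phi 0.778 zax [ 0. -0. -1.] F [ 0.3 -0.2 -0.3] M [ 0.01 -0.03 -0.  ] w 0.085 q [ 0.13  0.    1.94 -0.    1.2  -0.65]
shift [ 0.12 -0.19  3.27] turn -0.0
```

Emit:
{"fn": "jog_arm", "kwargs": {"commands": [[[0.12,-0.19,0.3],[0,0,0],85],[[0,0,0.8],[0,0,0],85],[[0,0,0.8],[0,0,0],85],[[0,0,0.8],[0,0,0],85],[[0,0,0.5],[0,0,0],85]]}}

```text
clock: 8.1
ee_pos: [0.4795, 0.1343, 0.1926]
orientation: [0.386, 0.923, -0.0, -0.001]
contact_force: [-0.3, -0.6, -0.9]
gripper_width: 0.0848
finger_force: 0.0
```

Emit:
{"fn": "jog_arm", "kwargs": {"commands": [[[0,0,0],[0,0,0],10],[[0,0,0],[0,0,0],5],[[0,0,0],[0,0,0],5],[[0,0,0],[0,0,0],5],[[0,0,0],[0,0,0],5]], "grip_force": 50}}

```text
clock: 8.6
ee_pos: [0.4805, 0.1338, 0.195]
orientation: [0.385, 0.923, -0.001, -0.0]
contact_force: [-10.4, -10.1, 5.1]
gripper_width: 0.0122
finger_force: 8.1
```

```bash
python3 go.py .481 .1326 .183 .778
```

```text
t 8.6 p [0.4805 0.1338 0.195 ] phi 0.78 zax [-0.001 -0.002 -1.   ] F [-10.4 -10.1   5.1] M [-1.74  1.69  0.04] w 0.0122 q [ 0.13  0.07  2.   -0.    1.07 -0.65]
shift [-0.06 -0.02  0.6 ] turn 0.01
```

Emit:
{"fn": "jog_arm", "kwargs": {"commands": [[[0,-0.05,0],[0,0,0],5],[[0,0,0],[0,0,0],5],[[0,0,0],[0,0,0],5]]}}

```text
clock: 8.9
ee_pos: [0.48, 0.1333, 0.1947]
orientation: [0.386, 0.923, -0.0, 0.0]
contact_force: [-2.6, -2.0, 4.6]
gripper_width: 0.0114
finger_force: 52.0
```

```bash
python3 go.py .481 .1326 .183 .778
```

```text
t 8.9 p [0.48   0.1333 0.1947] phi 0.779 zax [-0.    -0.001 -1.   ] F [-2.6 -2.   4.6] M [-0.3   0.43  0.05] w 0.0114 q [ 0.13  0.07  2.   -0.    1.07 -0.65]
shift [-0.06  0.01  0.59] turn 0.01
```

Emit:
{"fn": "jog_arm", "kwargs": {"commands": [[[0,0,0.15],[0,0,0],5],[[0,0,0.15],[0,0,0],5],[[0,0,0.1],[0,0,0],5],[[0,0,0],[0,0,0],5],[[0,0,0],[0,0,0],5]]}}

```text
clock: 9.4
ee_pos: [0.4802, 0.1333, 0.187]
orientation: [0.386, 0.923, -0.0, -0.0]
contact_force: [-3.3, -2.5, 8.4]
gripper_width: 0.0109
finger_force: 52.7
```

Emit:
{"fn": "jog_arm", "kwargs": {"commands": [[[0,-0.02,0.08],[0,0,0],5],[[0,0,0],[0,0,0],5],[[0,0,0],[0,0,0.3],5],[[0,0,0],[0,0,0.5],5],[[0,0,0],[0,0,0.5],5]]}}

```text
clock: 9.9
ee_pos: [0.4803, 0.1334, 0.1859]
orientation: [0.475, 0.88, 0.0, 0.0]
contact_force: [-3.5, -1.9, 9.2]
gripper_width: 0.0111
finger_force: 52.8
```

```bash
python3 go.py
```

```text
t 9.9 p [0.4803 0.1334 0.1859] phi 0.581 zax [ 0.001  0.    -1.   ] F [-3.5 -1.9  9.2] M [-0.28  0.64  0.01] w 0.0111 q [ 0.13  0.09  2.    0.    1.05 -0.45]
```

Emit:
{"fn": "jog_arm", "kwargs": {"commands": [[[0,0,0],[0,0,0.6],5],[[0,0,0],[0,0,0.6],5],[[0,0,0],[0,0,0.6],5],[[0,0,0],[0,0,0.6],5],[[0,0,0],[0,0,0.6],5]]}}

```text
clock: 10.4
ee_pos: [0.4808, 0.1335, 0.1861]
orientation: [0.66, 0.752, 0.001, 0.001]
contact_force: [-3.5, -1.3, 8.3]
gripper_width: 0.0113
finger_force: 52.7
```

```bash
python3 go.py
```

```text
t 10.4 p [0.4808 0.1335 0.1861] phi 0.13 zax [ 0.002  0.    -1.   ] F [-3.5 -1.3  8.3] M [-0.32  0.48  0.06] w 0.0113 q [ 0.13  0.09  2.    0.    1.05 -0.  ]
```

Emit:
{"fn": "jog_arm", "kwargs": {"commands": [[[0,0,0.03],[0,0,0.6],5],[[0,0,0],[0,0,0.6],5],[[0,0,0],[0,0,0.6],5],[[0,0,0],[0,0,0.6],5],[[0,0,0],[0,0,0.6],5]]}}

```text
clock: 10.9
ee_pos: [0.4813, 0.1334, 0.1858]
orientation: [0.811, 0.586, 0.002, 0.001]
contact_force: [-2.6, -1.0, 9.2]
gripper_width: 0.0109
finger_force: 52.8
```

Emit:
{"fn": "jog_arm", "kwargs": {"commands": [[[0,0,0],[0,0,0.6],5],[[0,0,0],[0,0,0.6],5],[[0,0,0],[0,0,0.6],5],[[0,0,0],[0,0,0.6],5],[[0,0,0],[0,0,0.6],5]]}}

```text
clock: 11.4
ee_pos: [0.4817, 0.1331, 0.186]
orientation: [0.921, 0.39, 0.002, 0.001]
contact_force: [-1.4, -3.0, 9.6]
gripper_width: 0.0111
finger_force: 52.7
```

```bash
python3 go.py
```

```text
t 11.4 p [0.4817 0.1331 0.186 ] phi -0.769 zax [ 0.005 -0.001 -1.   ] F [-1.4 -3.   9.6] M [-0.66  0.21  0.05] w 0.0111 q [ 0.13  0.09  2.   -0.    1.05  0.9 ]
```

Emit:
{"fn": "jog_arm", "kwargs": {"commands": [[[0,0,0],[0,0,0.6],5],[[0,0,0],[0,0,0.6],5],[[0,0,0],[0,0,0.6],5],[[0,0,0],[0,0,0.6],5],[[0,0,0],[0,0,0.6],5]]}}

```text
clock: 11.9
ee_pos: [0.482, 0.1327, 0.1861]
orientation: [0.985, 0.175, 0.003, 0.001]
contact_force: [-0.8, -3.3, 9.4]
gripper_width: 0.0113
finger_force: 52.7
```

Emit:
{"fn": "jog_arm", "kwargs": {"commands": [[[0,0,0],[0,0,0.6],5],[[0,0,0],[0,0,0.6],5],[[0,0,0],[0,0,0.6],5],[[0,0,0],[0,0,0],5]]}}

```text
clock: 12.3
ee_pos: [0.482, 0.1323, 0.1861]
orientation: [0.999, 0.042, 0.003, 0.001]
contact_force: [-1.0, -5.7, 9.4]
gripper_width: 0.0112
finger_force: 52.7
```

```bash
python3 go.py .481 .133 .186 -1.562
```

```text
t 12.3 p [0.482  0.1323 0.1861] phi -1.487 zax [ 0.006 -0.002 -1.   ] F [-1.  -5.7  9.4] M [-1.01  0.15 -0.07] w 0.0112 q [ 0.13  0.09  2.   -0.    1.05  1.62]
shift [-0.05 -0.04  0.01] turn 0.5
```

Emit:
{"fn": "jog_arm", "kwargs": {"commands": [[[0,0.02,0],[0,0,0.25],5],[[0,0,0],[0,0,0.15],5],[[0,0,0],[0,0,0.1],5],[[0,0,0],[0,0,0],5]]}}

```text
clock: 12.7
ee_pos: [0.482, 0.1322, 0.1861]
orientation: [1.0, 0.005, 0.003, 0.001]
contact_force: [-0.5, -5.1, 9.2]
gripper_width: 0.011
finger_force: 52.7
```

```bash
python3 go.py .481 .133 .186 -1.562
```

```text
t 12.7 p [0.482  0.1322 0.1861] phi -1.561 zax [ 0.005 -0.002 -1.   ] F [-0.5 -5.1  9.2] M [-0.92  0.22 -0.01] w 0.011 q [ 0.13  0.09  2.   -0.    1.05  1.69]
shift [-0.05 -0.04  0.  ] turn 0.01
```

Emit:
{"fn": "jog_arm", "kwargs": {"commands": [[[0,0,0],[0,0,0.15],5],[[0,0,0],[0,0,0.15],5],[[0,0,0],[0,0,0],5]]}}

```text
clock: 13.0
ee_pos: [0.482, 0.1322, 0.1861]
orientation: [1.0, -0.016, 0.003, 0.001]
contact_force: [-0.6, -3.4, 8.8]
gripper_width: 0.0113
finger_force: 53.5
```

```bash
python3 go.py .481 .133 .186 -1.562
```

```text
t 13.0 p [0.482  0.1322 0.1861] phi -1.603 zax [ 0.006 -0.002 -1.   ] F [-0.6 -3.4  8.8] M [-0.86  0.2   0.59] w 0.0113 q [ 0.13  0.09  2.   -0.    1.05  1.73]
shift [-0.05 -0.04  0.01] turn -0.27
```

Emit:
{"fn": "jog_arm", "kwargs": {"commands": [[[0,0,0],[0,0,-0.15],5],[[0,0,0],[0,0,0],5],[[0,0,0],[0,0,0],30],[[0,0,0],[0,0,0],60],[[0,0,0],[0,0,0],85]]}}

```text
clock: 13.5
ee_pos: [0.4796, 0.1331, 0.1835]
orientation: [1.0, -0.006, -0.0, -0.0]
contact_force: [0.4, -0.7, -0.3]
gripper_width: 0.0541
finger_force: 0.0
```

Emit:
{"fn": "jog_arm", "kwargs": {"commands": [[[0,0,0],[0,0,0],85],[[0,0,-0.6],[0,0,0],85],[[0,0,-1],[0,0,0],85],[[0,0,-1],[0,0,0],85],[[0,0,-1],[0,0,0],85]]}}

```text
clock: 14.0
ee_pos: [0.4797, 0.1329, 0.2574]
orientation: [1.0, -0.006, 0.0, -0.0]
contact_force: [-0.5, -0.4, 0.0]
gripper_width: 0.0848
finger_force: 0.0
```

```bash
python3 go.py .42 .35 .26 -1.57
```

```text
t 14.0 p [0.4797 0.1329 0.2574] phi -1.583 zax [ 0.  0. -1.] F [-0.5 -0.4  0. ] M [ 0.   -0.05  0.02] w 0.0848 q [ 0.13 -0.01  1.95  0.    1.2   1.71]
shift [ -3.12 -10.81  -0.13] turn -0.09
```

Emit:
{"fn": "jog_arm", "kwargs": {"commands": [[[-0.3,-1,0],[0,0,0],85],[[-0.3,-1,0],[0,0,0],85],[[-0.3,-1,0],[0,0,0],85],[[-0.3,-1,0],[0,0,0],85],[[-0.3,-1,0],[0,0,0],85]]}}

```text
clock: 14.5
ee_pos: [0.4509, 0.2341, 0.2569]
orientation: [1.0, -0.006, 0.0, -0.0]
contact_force: [-0.0, -0.6, -0.1]
gripper_width: 0.0849
finger_force: 0.0
```

Emit:
{"fn": "jog_arm", "kwargs": {"commands": [[[-0.3,-1,0],[0,0,0],85],[[-0.3,-1,0],[0,0,0],85],[[-0.3,-1,0],[0,0,0],85],[[-0.3,-1,0],[0,0,0],85],[[-0.3,-1,0],[0,0,0],85]]}}

```text
clock: 15.0
ee_pos: [0.422, 0.3346, 0.2568]
orientation: [1.0, -0.006, 0.0, -0.0]
contact_force: [-0.8, 0.5, 0.3]
gripper_width: 0.085
finger_force: 0.0
```

```bash
python3 -c "
from bench import get_image;import cv2
import numpy as np
h=lambda n:np.mean([get_image(n) for _ in range(4)],0).astype('uint8')
a=h('scene')[140:250,230:370];b=h('top')[210:290,200:340]
cv2.imwrite('pics/c3.png',cv2.resize(np.hstack([a[:80],b]),None,fx=2.85,fy=5,interpolation=cv2.INTER_CUBIC) if 0 else cv2.resize(np.vstack([a,b]),None,fx=3.15,fy=3.15,interpolation=cv2.INTER_CUBIC))"
```

```text
(no output)
```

View pics/c3.png

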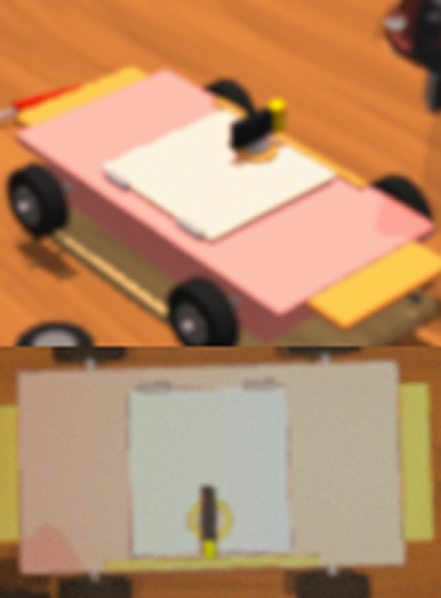

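The hatch is flat, and the fin points square out past the free edge: yellow end at (209,548) in the crop, black end at (208,490). It sits lower than it did unpressed, so the tongue has hooked.

```bash
python3 -c "
from bench import order;print(order.job_done())"
```

```text
the job is handed in; nothing more can be done
None
```

The hatch is shut and the job is handed in at about 15 s on the robot's clock: I turned the pressed-in wing to its stop at 0 and let it spring up. The last pictures show its yellow end square to the free edge and the wing sitting lower than when unpressed, as it should with the tongue hooked. The arm stayed clear of the glue gun, screwdriver and spare wheel.

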